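Tip a drilled test coupon out of its bed and lay it in the tray

TASK

Two flat steel test coupons lie sunk in tip-up beds. Press down the exposed end of the one with the round hole until its drilled end has tipped fully up and stays up to be gripped, then lift the coupon out and set it down (do not drop it) flat and lengthwise in the middle of the low metal tray. Leave the coupon without a hole lying as it is.

Things in the scene. Friction and masses are not known exactly. Their poses are not given: they have to be found in the camera images.
- drilled_coupon: Steel strip 110 x 28 x 5 mm, 0.11 kg, one 14 mm hole. Origin: centre of its underside; x lengthwise (hole at x = +36 mm), y across, z up. It starts level on the bar of a grey bed, underside 30 mm above the worktop. From x = -17 mm to the +x end it lies flush between grey cheeks (7 mm thick, 2 mm clear) and an end wall; the 38 mm at its -x end, nearest the robot, stick out free over a 6 mm base.
- drilled_bed_tilt (a joint): Tilt of the black 20 mm wide bar under the drilled coupon, in rad: 0 level, 0.36 (stop) with the coupon's -x end pressed down and its drilled end up; about 2 to 5 N near the end moves it, friction holds it where it is left. Pivot across the coupon at its x = -10 mm, 6 mm below its underside. Tipped, the drilled end stands about 20 mm above the fixed cheeks: pinch it there across the width.
- tray: low metal tray, fixed, outside 160 x 100 mm, rim 12 mm high, walls and floor 3 mm thick. Origin: centre of its underside; x along its length, z up
- plain_coupon: The other coupon, to be left alone: the same 110 x 28 x 5 mm steel strip without a hole, in an identical bed (grey, fixed, 136 x 56 mm, cheek tops 35 mm above the worktop). Origin: centre of its underside; x along its length

How it is judged (in metres and radians):
On the way:
1. the bar under the drilled coupon is tipped by more than 0.27 rad, with the coupon lying on it (tilted more than 0.22 rad) (value of joint drilled_bed_tilt above 0.27 rad and angle between drilled_coupon's own z axis and vertical above 0.22 rad), for 0.2 s.
At the end, for the whole second after the job is handed in: The drilled coupon lies flat (within 0.12 rad) and at rest on the tray's floor, its middle within 30 mm of the tray's middle and its length within 0.45 rad of the tray's length (horizontal distance between drilled_coupon and tray below 0.03 m and z of drilled_coupon in the frame of tray below 0.012 m and angle between the z axis of drilled_coupon and the z axis of tray, either way round below 0.12 rad and angle between the x axis of drilled_coupon and the x axis of tray, either way round below 0.45 rad and linear speed of drilled_coupon below 0.02 m/s); the robot touches nothing.
It fails at once if the plain coupon is moved by more than 15 mm or tipped by more than 0.15 rad (distance of plain_coupon from where it was at the start of the episode above 0.015 m or angle between plain_coupon's own z axis and vertical above 0.15 rad).
It fails at once if the drilled coupon is dropped (faster than 0.7 m/s while the fingers do not touch it) (contact force between the fingers and drilled_coupon below 0.02 N and linear speed of drilled_coupon above 0.7 m/s).
It also fails if it takes over 45 s, if anything falls off the work surface, if the arm or the gripper's body presses on something with over 40 N, if the wrist force passes 120 N, or if a joint passes its speed limit or range.

ROBOT

A 6-joint arm with a two-finger parallel gripper is mounted at the origin on a cart in front of the work surface, level with it; the furniture and walls round the work are solid. World frame = base frame: x ahead of the robot, y to its left, z up, the work surface at z = 0. Lengths are in m, angles in degrees, forces in N, time in s.
With the tool pointing down it reaches from about 0.4 to 0.825 m from the base axis. Payload 7 kg.
Tool frame: the origin (TCP) lies at the very end of the fingers, on their centre line; the grasp point (between the pads) lies 19 mm behind it; z points along the fingers, y is the line along which they close (so a half turn about z gives the same grasp; the last joint's range is limited). The gripper opens to 88 mm and grips with 3 to 60 N. Pads are 19 mm wide; open, the fingers measure 130 mm over their backs; the gripper's body (78 mm by 193 mm) begins 47 mm behind the grasp point.
Start: joints at [87.726, 20.546, 0.682, 0, -70.136, -16.507], TCP at [0.217, 0.639, 0.195] pointing down, gripper open.
Joint ranges: [-176.03, 176.03], [-82.01, 121.73], [-58.28, 71.71], [-173.87, 95.51], [-174.79, -0.11], [-173.66, 173.66]. Speed limits (degrees/s): [136.94, 136.94, 172.46, 180, 180, 180].

INTERFACE

Orientations are given as [roll, pitch, yaw] about the fixed x, y, z axes, in that order (R = Rz(yaw) Ry(pitch) Rx(roll)).
In Python, from plant import get_state, capture, close_job, regions_of gives the robot as it stands.
- The arm moves only by the tool jog_arm, never from a script. Its argument "moves" is a list of rows, each a list of 3 entries, a list of its own where there are three numbers: the shift along the tool's x, y, z in cm, then the turn about the tool's z in degrees, then the finger opening in cm, from 0 to 8.76. A call has 1 to 12 rows; each row shifts and turns the commanded pose from where the row before left it, along the tool's axes as they then stand; what a row does not reach is not made up. A row lasts 1/8 s, in which the tool goes at most 62.5 mm and 10.7 degrees, less where a joint would pass 70% of its speed; a pose out of reach is approached as far as the arm can. A call is refused whole if a number of a shift passes 6.25 or a number of a turn 10.7, either way. A call with a gripper value outside its range is refused whole. The fingers move at their own pace and stop on an object; "newtons" is the grip in N (left out, the last holds). Time passes only in rows, so rows that do not move let the fingers close. It gives the time, the measured TCP pose, the force, the opening and the grip force at its end, in the units of the state.
- get_state(): the state, without advancing time (a new reading comes with each control period).
- capture(name): name is "scene" or "top"; returns a dict with "pixels" (400x640x3 uint8, blue, green, red), "mtx" (3x3 intrinsics, pixels), "world_from_camera" (4x4, takes a point from camera to world coordinates). Camera axes: x right, y down, z forward; pixel columns grow to the right and rows downward; lengths in m; the calibration is good to about 2 mm. A picture is of the moment at which its call begins. There is no depth.
- close_job(): hands the job in; it is judged then, once.
Trained networks look in a picture, given as the dict that the camera call returned (one of the last four; its "shot" number tells which), for a name from the list of things; names that differ only in an ending like _2 or _b are one class to them, and where a whole thing is asked for, a point or a joint stands for the part that bears it (a point fixed in the world has none). Each returns a list of dicts, best first, with "confidence" (0 to 1); they miss things now and then, are a little off and sometimes report something else, mostly with a low value. They report only what shows in the picture. A call takes as long as a camera call.
- regions_of(picture, thing): "pixels" (400x640 bool, what is visible of it) and "pixel" ([column, row] in pixels, amid what is visible of it).
The state is a dict: "time_s": time; "joints": joint angles; "qd": joint speeds; "joint_torque": joint torques, N m; "tcp_pos": TCP position; "eef_rot": TCP orientation; "contact_force": force on the tool from outside, world axes, zero at the start; "moment": the same for the moment, N m; "gripper_width": finger opening in m; "gripper_force": force on a finger pad.
Only numpy, scipy, OpenCV 4.12 (cv2) and the standard library are available. Lean on these libraries where they do the work, as an engineer would, in place of code of your own. Each camera call takes 0.05 s, during which the arm holds its last target. There are 200 camera calls.

## Working session

There is one attempt and no reset: what is moved stays moved. The work goes in short steps, Python scripts to look and compute and a tool call to move; the robot and the scene stay as the last step left them, time stands still between calls to the robot, and variables do not carry over. Pictures are saved under pics/ and viewed, at most 10 in all, crops included, and the job is handed in when it is done.

Besides the shell and the picture viewer there is one more tool, called after ">>>" as a command line: name --argument value ..., lists and objects as JSON in quotes. jog_arm: Moves the arm, as the interface text tells. Its arguments: {"type":"object","properties":{"moves":{"type":"array"},"newtons":{"type":"number"}},"required":["moves"]}

```bash
mkdir -p pics; cat > h.py <<'E'
import numpy as np, cv2
from plant import *
def ray(p,uv,z):
    uv=np.atleast_2d(np.array(uv,float)); K=p["mtx"];T=np.array(p["world_from_camera"])
    d=np.c_[uv,np.ones(len(uv))]@np.linalg.inv(K).T@T[:3,:3].T; o=T[:3,3]
    return o+d*((z-o[2])/d[:,2])[:,None]
E
python3 - <<'E'
from h import *
s=get_state(); print(s["time_s"],s["tcp_pos"],s["eef_rot"],s["gripper_width"],s["contact_force"])
np.set_printoptions(precision=4,suppress=True)
for n in("top","scene"):
    p=capture(n); cv2.imwrite(f"pics/{n}0.png",p["pixels"]); print(n,np.array(p["world_from_camera"])[:3,3])
    for t,z in(("drilled_coupon",.035),("plain_coupon",.035),("tray",.006)):
        for r in regions_of(p,t)[:2]:
            m=r["pixels"].astype(np.uint8); c=max(cv2.findContours(m,0,2)[0],key=cv2.contourArea)
            w=ray(p,c[:,0,:],z)[:,:2]; rect=cv2.minAreaRect((w*1000).astype(np.float32))
            print(n,t,round(r["confidence"],2),np.round(r["pixel"]),m.sum(),np.round(ray(p,[r["pixel"]],z),3),[np.round(x,1) for x in rect])
E
```

```text
0.0 [0.21719374 0.63852085 0.19361138] [ 1.79904681e+02 -9.84026167e-03 -1.87874594e+01] 0.08745523974175336 [ 0.70786661 -0.22272848  0.15947894]
top [ 0.4931 -0.0774  0.883 ]
top drilled_coupon 0.6 [336. 176.] 840 [[ 0.574 -0.085  0.035]] [array([576.1, -83.1]), array([108.7,  27.9]), np.float64(4.2)]
top plain_coupon 0.97 [248. 187.] 961 [[0.553 0.074 0.035]] [array([551.7,  74.6]), array([ 28.6, 109.7]), np.float64(84.7)]
top plain_coupon 0.66 [429. 168.] 4882 [[ 0.59  -0.251  0.035]] [array([ 590.7, -247. ]), array([159.3, 103.2]), np.float64(3.3)]
top tray 0.93 [429. 169.] 4834 [[ 0.591 -0.258  0.006]] [array([ 593.7, -252.1]), array([165.2, 105.8]), np.float64(2.9)]
scene [0.0316 0.2953 0.672 ]
scene drilled_coupon 0.88 [322. 218.] 782 [[ 0.578 -0.084  0.035]] [array([573.9, -82.8]), array([113.9,  33.6]), np.float64(3.9)]
scene plain_coupon 0.73 [254. 268.] 951 [[0.543 0.073 0.035]] [array([549.7,  75.3]), array([ 30. , 113.7]), np.float64(85.2)]
scene tray 0.61 [389. 196.] 3032 [[ 0.581 -0.247  0.006]] [array([ 594.3, -253.2]), array([169.5, 110.2]), np.float64(3.4)]
```

View pics/top0.png

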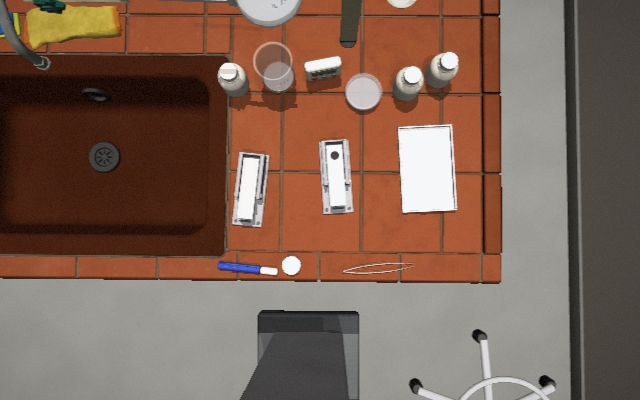

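View pics/scene0.png

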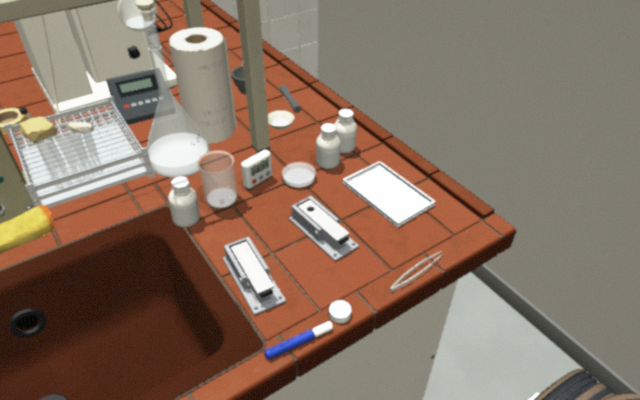

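The top view shows the hole at pixel (335,156) in the right-hand bed, so that is the drilled coupon. Its centre is about (0.575, -0.083) with yaw 4.2°. The tray is at pixel (428,168), about (0.594, -0.2525) with yaw 3°. The scene view agrees, and the plain coupon is at (0.551, 0.075). I'll turn the tool, then travel with the fingers closed.

>>> jog_arm --moves '[[[0,0,0],-7.7,0],[[0,0,0],-7.7,0],[[0,0,0],-7.6,0],[[1.3,3.7,0],0,0],[[1.3,3.7,0],0,0],[[1.3,3.7,0],0,0],[[1.3,3.7,0],0,0],[[1.3,3.7,0],0,0],[[1.3,3.7,0],0,0],[[1.3,3.7,0],0,0],[[1.3,3.7,0],0,0],[[1.3,3.7,0],0,0]]' --newtons 10

```text
time_s: 1.9
tcp_pos: [0.3589, 0.3144, 0.1948]
eef_rot: [-180.0, -0.0, 4.2]
contact_force: [-0.2, 0.6, 0.0]
gripper_width: 0.0004
gripper_force: 0.0
```

>>> jog_arm --moves '[[[1.2,3.7,0],0,0],[[1.2,3.7,0],0,0],[[1.2,3.7,0],0,0],[[1.2,3.7,0],0,0],[[1.2,3.7,0],0,0],[[1.2,3.7,0],0,0],[[1.2,3.7,0],0,0],[[1.2,3.7,0],0,0],[[1.2,3.7,0],0,0],[[0,0,0],0,0],[[0,0,0],0,0]]'

```text
time_s: 3.28
tcp_pos: [0.4906, -0.0086, 0.1946]
eef_rot: [-180.0, 0.0, 4.2]
contact_force: [0.1, 0.8, 0.3]
gripper_width: 0.0004
gripper_force: 0.0
```

>>> jog_arm --moves '[[[0.92,2.68,2],0,0],[[0.92,2.68,2],0,0],[[0.92,2.68,2],0,0],[[0,0,2.5],0,0],[[0,0,2.5],0,0],[[0,0,1],0,0],[[0,0,0],0,0]]'

```text
time_s: 4.15
tcp_pos: [0.524, -0.0862, 0.0745]
eef_rot: [180.0, 0.0, 4.3]
contact_force: [-0.1, -0.4, -0.8]
gripper_width: 0.0005
gripper_force: 0.0
```

```bash
python3 - <<'E'
from h import *
s=get_state(); print(s["tcp_pos"],s["contact_force"])
a=capture("top")["pixels"][110:240,270:400]; b=capture("scene")["pixels"][140:270,250:380]
cv2.imwrite("pics/c1.png",cv2.resize(np.hstack([a,b]),(780,390),interpolation=cv2.INTER_CUBIC))
E
```

```text
[ 0.52398899 -0.08616048  0.07448999] [-0.12983994 -0.36583646 -0.76826448]
```

View pics/c1.png

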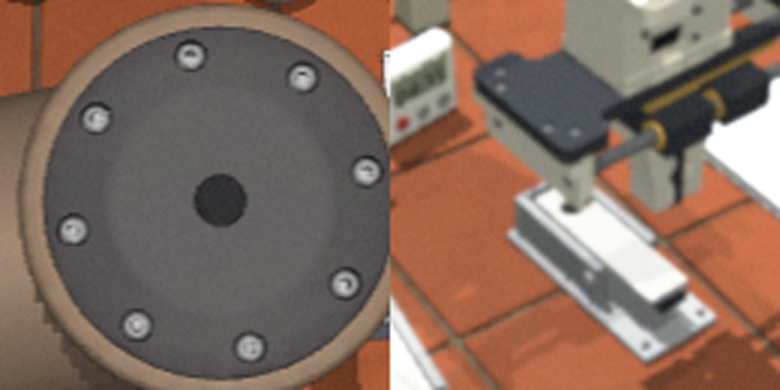

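The top view is blocked by the wrist. The scene crop shows the gripper above the drilled coupon, with the coupon's near end at about crop pixel (670,290). I'll project the TCP into it to identify the fingers.

```bash
python3 - <<'E'
from h import *
p=capture("scene");T=np.linalg.inv(np.array(p["world_from_camera"]))
def pr(x):
    q=T[:3,:3]@np.array(x)+T[:3,3]; q=p["mtx"]@q; return (q[:2]/q[2]-[250,140])*3
for n,x in dict(tcp=(.524,-.0862,.0745),up=(.524,-.0862,.14),below=(.524,-.0862,.035),end=(.52,-.087,.035),hole=(.611,-.08,.035)).items(): print(n,pr(x).round())
print(get_state()["gripper_width"])
E
```

```text
tcp [273. 238.]
up [277. 150.]
below [271. 288.]
end [276. 291.]
hole [179. 207.]
0.00021592841435086265
```

>>> jog_arm --moves '[[[0,0,1],0,0],[[0,0,1],0,0],[[0,0,1],0,0],[[0,0,0.5],0,0],[[0,0,0.2],0,0],[[0,0,0.2],0,0],[[0,0,0],0,0]]'

```text
time_s: 5.18
tcp_pos: [0.5242, -0.0868, 0.0356]
eef_rot: [180.0, -0.0, 4.2]
contact_force: [0.4, 1.1, 0.0]
gripper_width: 0.0006
gripper_force: 0.0
```

>>> jog_arm --moves '[[[0,0,0.2],0,0],[[0,0,0.2],0,0],[[0,0,0.1],0,0],[[0,0,0],0,0]]'

```text
time_s: 5.68
tcp_pos: [0.5241, -0.0868, 0.0305]
eef_rot: [180.0, 0.0, 4.2]
contact_force: [0.5, 0.3, 0.0]
gripper_width: 0.0006
gripper_force: 0.0
```

>>> jog_arm --moves '[[[0,0,0.2],0,0],[[0,0,0.2],0,0],[[0,0,0.1],0,0],[[0,0,0],0,0]]'

```text
time_s: 6.18
tcp_pos: [0.5241, -0.0868, 0.0254]
eef_rot: [180.0, 0.0, 4.2]
contact_force: [-0.6, -0.4, 0.3]
gripper_width: 0.0004
gripper_force: 0.0
```

```bash
python3 - <<'E'
from h import *
b=capture("scene")["pixels"][150:280,260:390]
cv2.imwrite("pics/c2.png",cv2.resize(b,(585,585),interpolation=cv2.INTER_CUBIC))
E
```

```text
(no output)
```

View pics/c2.png

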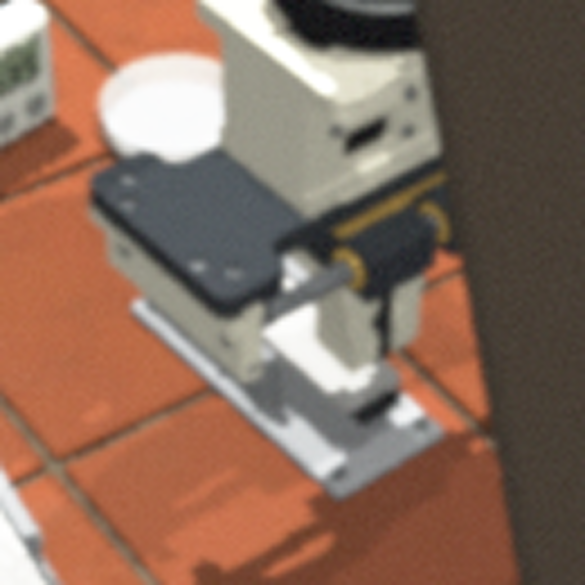

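The crop shows the fingers pressing the free end, with the coupon's end showing below the fingertips at about (380,395). I'll continue in small steps until the force rises.

>>> jog_arm --moves '[[[0,0,0.1],0,0],[[0,0,0.1],0,0]]'

```text
time_s: 6.48
tcp_pos: [0.5242, -0.0867, 0.0235]
eef_rot: [-180.0, -0.0, 4.2]
contact_force: [0.1, 0.5, 0.7]
gripper_width: 0.0006
gripper_force: 0.0
```

>>> jog_arm --moves '[[[0,0,0.1],0,0],[[0,0,0.1],0,0]]'

```text
time_s: 6.72
tcp_pos: [0.5242, -0.0868, 0.0215]
eef_rot: [180.0, 0.0, 4.2]
contact_force: [-0.1, -0.4, -0.3]
gripper_width: 0.0006
gripper_force: 0.0
```

```bash
python3 - <<'E'
from h import *
p=capture("scene");T=np.linalg.inv(np.array(p["world_from_camera"]));im=p["pixels"].copy()
im=cv2.resize(im[150:280,260:390],(585,585),interpolation=cv2.INTER_CUBIC)
def pr(x):
    q=T[:3,:3]@np.array(x)+T[:3,3]; q=p["mtx"]@q; return tuple(int(v) for v in ((q[:2]/q[2]-[260,150])*4.5).round())
y=np.radians(4.2);R=np.array([[np.cos(y),-np.sin(y)],[np.sin(y),np.cos(y)]])
for a,c in((0,(0,255,0)),(.36,(255,0,0))):
    P=[]
    for x,w in((-55,-14),(-55,14),(55,14),(55,-14)):
        u,h=x+10,11; xx=u*np.cos(a)-h*np.sin(a)-10; zz=24+h*np.cos(a)+u*np.sin(a)
        P.append(pr((*(np.array([.575,-.083])+R@[xx/1e3,w/1e3]),zz/1e3)))
    cv2.polylines(im,[np.array(P)],True,c,1)
s=get_state();t=s["tcp_pos"]
for z in(0,.02,.05): cv2.circle(im,pr((t[0],t[1],t[2]+z)),4,(0,0,255),-1)
cv2.imwrite("pics/c3.png",im); print(t,s["contact_force"],s["joint_torque"])
for r in regions_of(p,"drilled_coupon"): print(r["confidence"],r["pixel"],r["pixels"].sum())
E
```

```text
[ 0.52404081 -0.08677411  0.02134282] [-0.22806004  0.18710856  0.1498723 ] [ 2.38692330e-02 -4.64000452e+01  2.13915396e+01  5.02803415e+00
  7.13189389e-02  7.11873918e-05]
0.82 [329.0, 229.8] 244
```

View pics/c3.png

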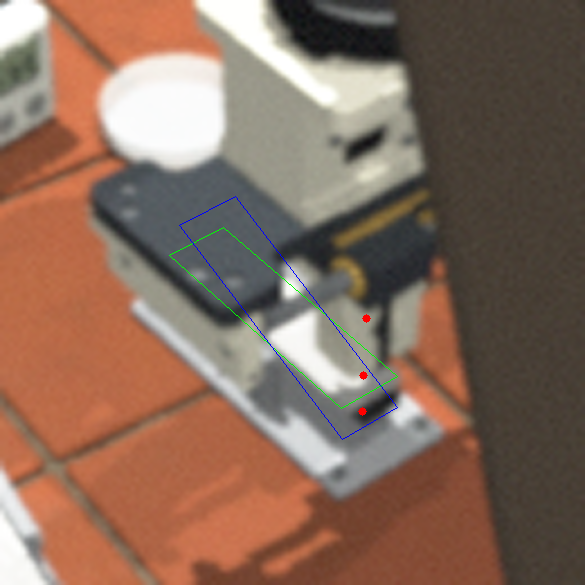

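The overlay shows the coupon still level: its top matches the green outline, ending near (345,400). The visible fingertip at (350,378) sits about 18 mm above the reported TCP, so there is no contact yet. I'll go lower in small guarded steps.

>>> jog_arm --moves '[[[0,0,0.1],0,0],[[0,0,0.1],0,0],[[0,0,0.1],0,0]]'

```text
time_s: 7.2
tcp_pos: [0.5242, -0.0867, 0.0185]
eef_rot: [180.0, -0.0, 4.2]
contact_force: [0.0, -0.8, 0.1]
gripper_width: 0.0005
gripper_force: 0.0
```

>>> jog_arm --moves '[[[0,0,0.1],0,0],[[0,0,0.1],0,0],[[0,0,0.1],0,0]]'

```text
time_s: 7.58
tcp_pos: [0.5241, -0.0868, 0.0155]
eef_rot: [180.0, 0.0, 4.2]
contact_force: [0.4, -0.4, -0.5]
gripper_width: 0.0006
gripper_force: 0.0
```

>>> jog_arm --moves '[[[0,0,0.1],0,0],[[0,0,0.1],0,0],[[0,0,0.1],0,0]]'

```text
time_s: 7.95
tcp_pos: [0.5242, -0.0867, 0.0125]
eef_rot: [180.0, -0.0, 4.2]
contact_force: [0.4, 0.8, 0.2]
gripper_width: 0.0006
gripper_force: 0.0
```

```bash
python3 - <<'E'
from h import *
p=capture("scene");im=p["pixels"]
im=cv2.resize(im[185:265,300:380],(560,560),interpolation=cv2.INTER_CUBIC)
cv2.imwrite("pics/c4.png",im); s=get_state();print(s["tcp_pos"],s["contact_force"],s["moment"])
E
```

```text
[ 0.52406155 -0.08675998  0.01236514] [ 0.0449743  -0.64344277  0.19448735] [ 0.00765672 -0.01587587 -0.00504783]
```

View pics/c4.png

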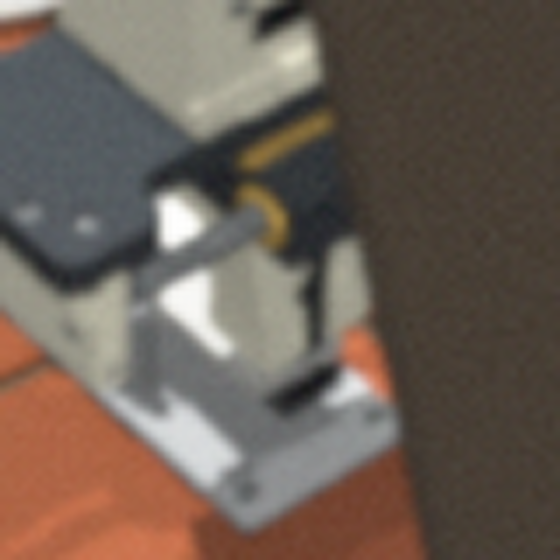

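The coupon's end still shows at about (305,385), level, with no force reading. Before going lower I'll project the gripper's envelope, to check which block in the picture is which.

```bash
python3 - <<'E'
from h import *
p=capture("scene");T=np.linalg.inv(np.array(p["world_from_camera"]))
im=cv2.resize(p["pixels"][130:270,250:390],(560,560),interpolation=cv2.INTER_CUBIC)
s=get_state();t=np.array(s["tcp_pos"]);y=np.radians(4.2)
def pr(dx,dy,dz):
    x=t+[np.cos(y)*dx+np.sin(y)*dy,np.sin(y)*dx-np.cos(y)*dy,dz]
    q=p["mtx"]@(T[:3,:3]@x+T[:3,3]); return ((q[:2]/q[2]-[250,130])*4).round().astype(int)
def box(hx,hy,z0,z1,c):
    for z in(z0,z1): cv2.polylines(im,[np.array([pr(a*hx,b*hy,z) for a,b in((1,1),(1,-1),(-1,-1),(-1,1))])],True,c,1)
box(.039,.0965,.066,.12,(0,255,255)); box(.0095,.021,0,.06,(0,0,255)); box(.0965,.039,.066,.12,(255,255,0))
cv2.imwrite("pics/c5.png",im)
E
```

```text
(no output)
```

View pics/c5.png

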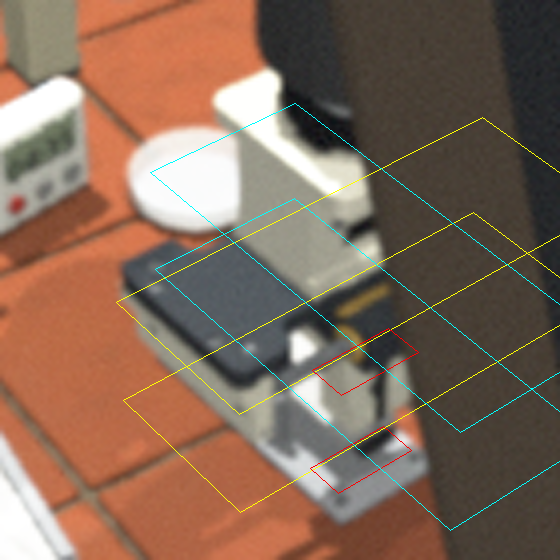

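The yellow box confirms the left block is the gripper body's +y end, so the tool's horizontal pose is right. The fingertips at about (350,440) are really some 20 mm higher than the reported TCP. I'll go on down in guarded steps.

>>> jog_arm --moves '[[[0,0,0.1],0,0],[[0,0,0.1],0,0]]'

```text
time_s: 8.3
tcp_pos: [0.5241, -0.0867, 0.0105]
eef_rot: [-180.0, -0.0, 4.2]
contact_force: [-0.1, 0.1, -0.0]
gripper_width: 0.0002
gripper_force: 0.0
```

>>> jog_arm --moves '[[[0,0,0.1],0,0],[[0,0,0.1],0,0]]'

```text
time_s: 8.55
tcp_pos: [0.5242, -0.0868, 0.0085]
eef_rot: [180.0, 0.0, 4.2]
contact_force: [0.4, -0.2, 0.5]
gripper_width: 0.0002
gripper_force: 0.0
```

>>> jog_arm --moves '[[[0,0,0.1],0,0],[[0,0,0.1],0,0]]'

```text
time_s: 8.8
tcp_pos: [0.5242, -0.0868, 0.0065]
eef_rot: [-180.0, 0.0, 4.2]
contact_force: [0.3, -0.4, -0.2]
gripper_width: 0.0003
gripper_force: 0.0
```

>>> jog_arm --moves '[[[0,0,0.1],0,0],[[0,0,0.1],0,0]]'

```text
time_s: 9.05
tcp_pos: [0.5242, -0.0868, 0.0045]
eef_rot: [180.0, -0.0, 4.2]
contact_force: [-0.4, 0.1, 0.3]
gripper_width: 0.0005
gripper_force: 0.0
```

```bash
python3 - <<'E'
from h import *
p=capture("scene");im=p["pixels"]
old=cv2.imread("pics/c4.png"); new=cv2.resize(im[185:265,300:380],(560,560),interpolation=cv2.INTER_CUBIC)
o2=cv2.imread("pics/scene0.png"); o2=cv2.resize(o2[185:265,300:380],(560,560),interpolation=cv2.INTER_CUBIC)
cv2.imwrite("pics/c6.png",cv2.resize(np.hstack([o2[:,:400],new[:,:400]]),(800,560))); s=get_state();print(s["tcp_pos"],s["contact_force"],s["moment"])
E
```

```text
[ 0.52402854 -0.08678585  0.004362  ] [-0.12055851 -0.33269589 -0.42193866] [-0.00288541  0.00672611 -0.03061606]
```

View pics/c6.png

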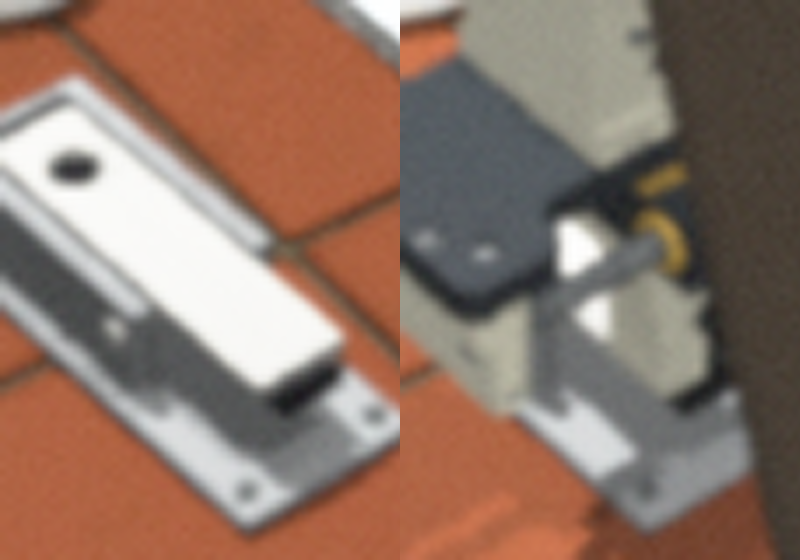

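```bash
python3 - <<'E'
from h import *
p=capture("scene");T=np.linalg.inv(np.array(p["world_from_camera"]));t=get_state()["tcp_pos"]
y=np.radians(4.2)
for dx,dy in((-.0095,-.021),(-.0095,.021),(.0095,-.021),(-.0095,-.0)):
  for z in(.0,.02,.03,.04):
    x=np.array([t[0]+np.cos(y)*dx+np.sin(y)*dy,t[1]+np.sin(y)*dx-np.cos(y)*dy,t[2]+z])
    q=p["mtx"]@(T[:3,:3]@x+T[:3,3]); print((dx,dy),round(x[2],4),(((q[:2]/q[2])-[300,185])*7).round()+[400,0])
E
```

```text
(-0.0095, -0.021) 0.0044 [641. 500.]
(-0.0095, -0.021) 0.0244 [642. 446.]
(-0.0095, -0.021) 0.0344 [643. 417.]
(-0.0095, -0.021) 0.0444 [644. 389.]
(-0.0095, 0.021) 0.0044 [768. 424.]
(-0.0095, 0.021) 0.0244 [771. 369.]
(-0.0095, 0.021) 0.0344 [773. 341.]
(-0.0095, 0.021) 0.0444 [775. 313.]
(0.0095, -0.021) 0.0044 [592. 456.]
(0.0095, -0.021) 0.0244 [594. 401.]
(0.0095, -0.021) 0.0344 [594. 373.]
(0.0095, -0.021) 0.0444 [595. 345.]
(-0.0095, -0.0) 0.0044 [705. 462.]
(-0.0095, -0.0) 0.0244 [708. 407.]
(-0.0095, -0.0) 0.0344 [709. 379.]
(-0.0095, -0.0) 0.0444 [711. 350.]
```

The left panel shows the coupon level at the start. On the right, the fingertip's lower corner at about (665,405) projects to z ≈ 0.034 m, so the tips are about to touch the coupon's top, with the reported TCP some 30 mm lower. I'll continue in guarded steps.

>>> jog_arm --moves '[[[0,0,0.1],0,0],[[0,0,0.1],0,0]]'

```text
time_s: 9.4
tcp_pos: [0.5241, -0.0868, 0.0026]
eef_rot: [180.0, 0.0, 4.2]
contact_force: [-1.8, -0.5, 3.2]
gripper_width: 0.0003
gripper_force: 1.4
```

>>> jog_arm --moves '[[[0,0,0.1],0,0],[[0,0,0.1],0,0]]'

```text
time_s: 9.65
tcp_pos: [0.5236, -0.0869, 0.0004]
eef_rot: [180.0, 0.1, 4.2]
contact_force: [-3.2, 0.0, 3.2]
gripper_width: 0.0007
gripper_force: 1.6
```

>>> jog_arm --moves '[[[0,0,0.1],0,0],[[0,0,0.1],0,0]]'

```text
time_s: 9.9
tcp_pos: [0.5237, -0.0869, -0.0016]
eef_rot: [180.0, 0.0, 4.2]
contact_force: [-2.3, -0.8, 3.2]
gripper_width: 0.0005
gripper_force: 1.7
```

>>> jog_arm --moves '[[[0,0,0.1],0,0],[[0,0,0.1],0,0],[[0,0,0.1],0,0],[[0,0,0.1],0,0]]'

```text
time_s: 10.4
tcp_pos: [0.5239, -0.0868, -0.0056]
eef_rot: [180.0, 0.0, 4.2]
contact_force: [-4.0, -0.7, 2.9]
gripper_width: 0.0004
gripper_force: 1.7
```

>>> jog_arm --moves '[[[0,0,0.1],0,0],[[0,0,0.1],0,0]]'

```text
time_s: 10.65
tcp_pos: [0.524, -0.0868, -0.0076]
eef_rot: [180.0, 0.0, 4.2]
contact_force: [-4.1, -0.7, 2.3]
gripper_width: 0.0001
gripper_force: 1.7
```

>>> jog_arm --moves '[[[0,0,0.1],0,0]]'

```text
time_s: 10.78
tcp_pos: [0.524, -0.0868, -0.0086]
eef_rot: [180.0, 0.0, 4.2]
contact_force: [-4.2, -0.7, 1.9]
gripper_width: 0.0007
gripper_force: 1.7
```

>>> jog_arm --moves '[[[0,0,0.1],0,0]]'

```text
time_s: 10.9
tcp_pos: [0.5241, -0.0869, -0.0093]
eef_rot: [180.0, 0.0, 4.2]
contact_force: [-7.1, -0.6, 9.8]
gripper_width: 0.0004
gripper_force: 5.9
```

>>> jog_arm --moves '[[[0,0,0.1],0,0]]'

```text
time_s: 11.02
tcp_pos: [0.5241, -0.0869, -0.0097]
eef_rot: [180.0, -0.0, 4.2]
contact_force: [-9.1, 0.7, 17.5]
gripper_width: 0.0005
gripper_force: 9.5
```

>>> jog_arm --moves '[[[0,0,0.1],0,0]]'

```text
time_s: 11.15
tcp_pos: [0.5242, -0.0869, -0.0101]
eef_rot: [180.0, -0.0, 4.3]
contact_force: [-11.5, 0.6, 24.2]
gripper_width: 0.0006
gripper_force: 13.5
```

The force jumped, so the bar has reached its stop. I'll release gently and rise.

>>> jog_arm --moves '[[[0,0,-0.1],0,0],[[0,0,0],0,0],[[0,0,-0.2],0,0],[[0,0,-0.5],0,0],[[0,0,-2],0,0],[[0,0,-4],0,0],[[-1,-2,-5],0,8.7],[[-1,-3,-2],0,8.7],[[0,-4,0],0,8.7],[[0,-4,0],0,8.7],[[0,-4,0],0,8.7],[[0,0,0],0,8.7]]'

```text
time_s: 12.65
tcp_pos: [0.4928, 0.0841, 0.1273]
eef_rot: [-179.9, -0.2, 4.4]
contact_force: [0.3, -0.4, 0.1]
gripper_width: 0.0551
gripper_force: 0.0
```

```bash
python3 - <<'E'
from h import *
np.set_printoptions(precision=4,suppress=True)
s=get_state();t=s["tcp_pos"]; print(t,s["gripper_width"],s["contact_force"])
ims=[]
for n in("top","scene"):
    p=capture(n);im=p["pixels"].copy();T=np.linalg.inv(np.array(p["world_from_camera"]))
    def pr(x):
        q=p["mtx"]@(T[:3,:3]@np.array(x)+T[:3,3]); return (q[:2]/q[2])
    y=np.radians(4.2);R=np.array([[np.cos(y),-np.sin(y)],[np.sin(y),np.cos(y)]]);a=.36;P=[]
    for x,w in((-55,-14),(-55,14),(55,14),(55,-14)):
        u,h=x+10,11; xx=u*np.cos(a)-h*np.sin(a)-10; zz=24+h*np.cos(a)+u*np.sin(a)
        P.append(pr((*(np.array([.575,-.083])+R@[xx/1e3,w/1e3]),zz/1e3)))
    c,r0=(270,110) if n=="top" else (250,140)
    k=cv2.resize(im[r0:r0+130,c:c+130],(400,400),interpolation=cv2.INTER_CUBIC)
    cv2.polylines(k,[((np.array(P)-[c,r0])*400/130).astype(int)],True,(255,0,0),1)
    ims.append(k)
    for r in regions_of(p,"drilled_coupon")[:1]:
        m=r["pixels"].astype(np.uint8); q=max(cv2.findContours(m,0,2)[0],key=cv2.contourArea)
        print(n,r["confidence"],m.sum(),cv2.boxPoints(cv2.minAreaRect(q)).round(1).tolist(),np.round(P,1).tolist())
cv2.imwrite("pics/d1.png",np.hstack(ims))
E
```

```text
[0.4928 0.0841 0.1273] 0.05507810748625497 [ 0.2747 -0.419   0.0783]
top 0.57 891 [[325.70001220703125, 147.10000610351562], [342.29998779296875, 146.39999389648438], [345.0, 205.8000030517578], [328.3999938964844, 206.5]] [[344.7, 206.6], [329.4, 207.6], [325.5, 148.5], [341.4, 147.5]]
scene 0.59 949 [[298.5, 200.6999969482422], [312.6000061035156, 189.8000030517578], [350.5, 238.8000030517578], [336.29998779296875, 249.6999969482422]] [[348.2, 240.4], [336.0, 247.6], [299.9, 199.9], [312.2, 193.6]]
```

View pics/d1.png

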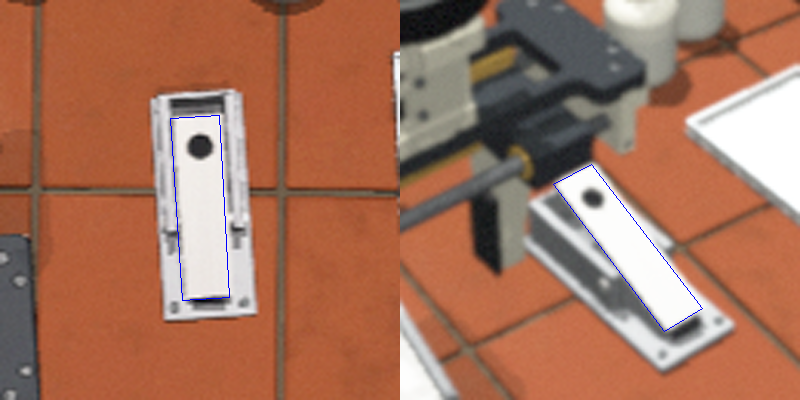

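The drilled coupon matches the tipped model (blue) in both views, with its hole end up at about (200,147) in the left panel, and it stays up. The open finger's lower corner is at about (500,275) in the right panel. I'll use that to get the true fingertip height when open.

>>> jog_arm --moves '[[[0,0,0],0,6],[[0,0,0],0,6],[[0,0,0],0,6]]'

```text
time_s: 13.22
tcp_pos: [0.4917, 0.081, 0.1265]
eef_rot: [-180.0, 0.0, 4.2]
contact_force: [-0.8, 0.3, 0.3]
gripper_width: 0.0604
gripper_force: 0.0
```

```bash
python3 - <<'E'
from h import *
s=get_state();t=s["tcp_pos"];print(t,s["gripper_width"])
p=capture("scene");T=np.linalg.inv(np.array(p["world_from_camera"]));y=np.radians(4.3)
def pr(dx,dy,dz,t):
    x=np.array(t)+[np.cos(y)*dx+np.sin(y)*dy,np.sin(y)*dx-np.cos(y)*dy,dz]
    q=p["mtx"]@(T[:3,:3]@x+T[:3,3]); return (((q[:2]/q[2])-[250,140])*400/130+[400,0]).round()
for z in(0,.01,.02,.03): print(z,pr(-.0095,.0275,z,(.4928,.0841,.1273)),pr(-.0095,.0385,z,(.4928,.0841,.1273)))
E
```

```text
[0.491741   0.08096715 0.12653519] 0.06043598249797537
0 [488. 328.] [507. 318.]
0.01 [486. 313.] [506. 303.]
0.02 [485. 298.] [505. 288.]
0.03 [484. 283.] [504. 273.]
```

The true fingertip is a constant 31–32 mm above the reported TCP, open or closed. The grasp is at (0.611, -0.080), with true tip height 0.040 and so reported TCP z ≈ 0.008.

>>> jog_arm --moves '[[[1.8,2.83,0],0,6],[[1.8,2.83,0],0,6],[[1.8,2.83,0],0,6],[[1.8,2.83,0],0,6],[[1.8,2.83,0],0,6],[[1.8,2.83,0],0,6],[[0,0,1.5],0,6],[[0,0,1.5],0,6],[[0,0,1.5],0,6],[[0,0,0],0,6],[[0,0,0],0,6]]'

```text
time_s: 14.65
tcp_pos: [0.6121, -0.0797, 0.0819]
eef_rot: [180.0, -0.0, 4.3]
contact_force: [-0.3, -0.8, -0.0]
gripper_width: 0.0599
gripper_force: 0.0
```

>>> jog_arm --moves '[[[0,0.05,1.5],0,6],[[0,0,1.5],0,6],[[0,0,1.5],0,6],[[0,0,1.2],0,6],[[0,0,0.8],0,6],[[0,0,0.6],0,6],[[0,0,0.3],0,6],[[0,0,0],0,6]]'

```text
time_s: 15.65
tcp_pos: [0.612, -0.0806, 0.0076]
eef_rot: [-180.0, -0.0, 4.2]
contact_force: [0.8, 1.5, 0.9]
gripper_width: 0.0601
gripper_force: 0.0
```

>>> jog_arm --moves '[[[0,0,0],0,3.5],[[0,0,0],0,3.5],[[0,0,0],0,2],[[0,0,0],0,2],[[0,0,0],0,2],[[0,0,0],0,2]]' --newtons 30

```text
time_s: 16.4
tcp_pos: [0.612, -0.0806, 0.0077]
eef_rot: [-180.0, -0.0, 4.2]
contact_force: [-0.1, -0.5, 1.0]
gripper_width: 0.0274
gripper_force: 29.9
```

Gripped: the opening of 27.4 mm matches the coupon's width. Lifting.

>>> jog_arm --moves '[[[0,0,0],0,2],[[0,0,-0.5],0,2],[[0,0,-1],0,2],[[0,0,-1.5],0,2],[[0,0,-1.5],0,2],[[0,0,-1.5],0,2],[[0,0,-1.5],0,2],[[0,0,-0.5],0,2],[[0,0,0],0,2]]' --newtons 40

```text
time_s: 17.52
tcp_pos: [0.612, -0.0805, 0.0879]
eef_rot: [-180.0, -0.0, 4.2]
contact_force: [0.1, -0.1, -1.6]
gripper_width: 0.027
gripper_force: 39.9
```

```bash
python3 - <<'E'
from h import *
s=get_state();t=np.array(s["tcp_pos"]);print(t,s["gripper_width"],s["contact_force"])
ims=[]
for n in("top","scene"):
    p=capture(n);im=p["pixels"]
    for r in regions_of(p,"drilled_coupon")[:1]: print(n,r["confidence"],r["pixel"],r["pixels"].sum(),cv2.boxPoints(cv2.minAreaRect(cv2.findNonZero(r["pixels"].astype(np.uint8)))).round().tolist())
    T=np.linalg.inv(np.array(p["world_from_camera"]))
    y=np.radians(4.2)
    if n=="scene":
        k=cv2.resize(im[120:290,240:410],(560,560),interpolation=cv2.INTER_CUBIC)
        for a,c in((.36,(255,0,0)),(0,(0,255,0)),(.7,(0,0,255))):
            P=[]
            for l,w in((-55,-14),(-55,14)):
                u=(l-42)/1000; x=t+[np.cos(y)*u*np.cos(a)-np.sin(y)*w/1e3,np.sin(y)*u*np.cos(a)+np.cos(y)*w/1e3,.032+.012+u*np.sin(a)]
                q=p["mtx"]@(T[:3,:3]@x+T[:3,3]); P.append((q[:2]/q[2]-[240,120])*560/170)
            cv2.line(k,tuple(map(int,P[0])),tuple(map(int,P[1])),c,1)
        cv2.imwrite("pics/e1.png",k)
E
```

```text
[ 0.61202554 -0.08051363  0.08789235] 0.0270397660099881 [ 0.08343245 -0.05468381 -1.57985407]
top 0.65 [335.0, 181.7] 696 [[327.0, 162.0], [343.0, 161.0], [347.0, 204.0], [330.0, 205.0]]
scene 0.88 [314.2, 173.7] 306 [[302.0, 161.0], [315.0, 158.0], [325.0, 198.0], [312.0, 201.0]]
```

View pics/e1.png

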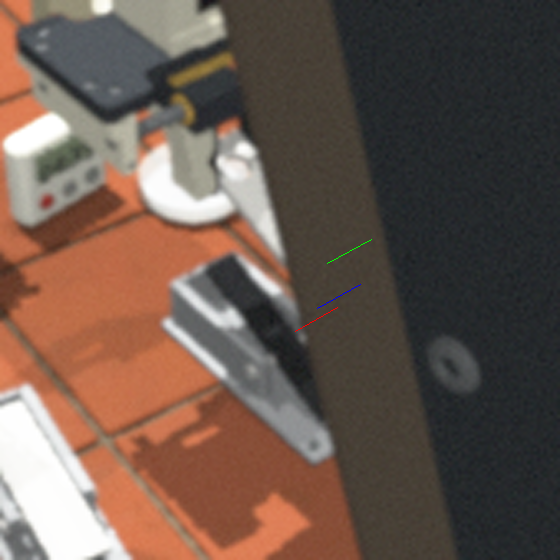

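The coupon is lifted clear: the bed at (250,350) is empty and the coupon's edge hangs below the fingers at about (250,220). I'll carry it over the tray and check its tilt numerically in the top view.

>>> jog_arm --moves '[[[0.17,1.4,0],0,2],[[0.17,2.7,0],0,2],[[0.17,2.7,0],0,2],[[0.17,2.7,0],0,2],[[0.17,2.7,0],0,2],[[0.17,2.7,0],0,2],[[0,2.2,0],1.2,2],[[0,0,0],0,2],[[0,0,0],0,2]]'

```text
time_s: 18.85
tcp_pos: [0.6344, -0.2504, 0.0872]
eef_rot: [-180.0, 0.0, 3.0]
contact_force: [0.3, 0.1, -1.2]
gripper_width: 0.0274
gripper_force: 39.9
```

```bash
python3 - <<'E'
from h import *
s=get_state();t=np.array(s["tcp_pos"]);print(t,s["eef_rot"],s["gripper_width"])
for n in("top","scene"):
    p=capture(n);T=np.linalg.inv(np.array(p["world_from_camera"]));y=np.radians(s["eef_rot"][2])
    for r in regions_of(p,"drilled_coupon")[:1]: print(n,r["confidence"],r["pixel"],r["pixels"].sum(),cv2.boxPoints(cv2.minAreaRect(cv2.findNonZero(r["pixels"].astype(np.uint8)))).round().tolist())
    for a in(0,.2,.36,.5,.7,1):
        u=(-55-42)/1000; x=t+[np.cos(y)*u*np.cos(a),np.sin(y)*u*np.cos(a),.032+.012+u*np.sin(a)]
        q=p["mtx"]@(T[:3,:3]@x+T[:3,3]); print(a,(q[:2]/q[2]).round(1),x.round(3))
E
```

```text
[ 0.63443014 -0.25039078  0.08723845] [-1.79986823e+02  2.89005887e-02  2.98797273e+00] 0.02740496567589742
top 0.68 [438.9, 172.0] 754 [[430.0, 147.0], [448.0, 147.0], [448.0, 192.0], [430.0, 192.0]]
0 [443.9 194.4] [ 0.538 -0.255  0.131]
0.2 [441.1 193.9] [ 0.539 -0.255  0.112]
0.36 [438.9 191.8] [ 0.544 -0.255  0.097]
0.5 [437.  188.9] [ 0.549 -0.255  0.085]
0.7 [434.6 183.2] [ 0.56  -0.254  0.069]
1 [431.6 171.8] [ 0.582 -0.253  0.05 ]
0 [415.4 154.6] [ 0.538 -0.255  0.131]
0.2 [413.2 162.8] [ 0.539 -0.255  0.112]
0.36 [410.5 168.2] [ 0.544 -0.255  0.097]
0.5 [407.5 171.9] [ 0.549 -0.255  0.085]
0.7 [402.3 175.7] [ 0.56  -0.254  0.069]
1 [393.3 177.7] [ 0.582 -0.253  0.05 ]
```

Its tilt is still about 0.36 rad, with the low end at z ≈ 0.097. Lowering until that end touches the tray floor.

>>> jog_arm --moves '[[[0,0,1],0,2],[[0,0,1.8],0,2],[[0,0,1.8],0,2],[[0,0,1.8],0,2],[[0,0,1.2],0,2],[[0,0,0.6],0,2],[[0,0,0.3],0,2],[[0,0,0],0,2]]'

```text
time_s: 20.05
tcp_pos: [0.6349, -0.2505, 0.0028]
eef_rot: [180.0, -0.0, 3.0]
contact_force: [-0.4, -0.2, -1.2]
gripper_width: 0.0269
gripper_force: 39.9
```

>>> jog_arm --moves '[[[0,0,0.3],0,2],[[0,0,0.3],0,2],[[0,0,0.2],0,2],[[0,0,0],0,2]]'

```text
time_s: 20.55
tcp_pos: [0.6354, -0.2504, -0.005]
eef_rot: [180.0, -0.1, 3.0]
contact_force: [1.2, 0.7, 1.6]
gripper_width: 0.0269
gripper_force: 39.9
```

>>> jog_arm --moves '[[[0,0,0.1],0,2],[[0,0,0.2],0,2],[[0,0,0.2],0,2],[[0,0,0.2],0,2],[[0,0,0.2],0,2],[[0,0,0.2],0,2]]' --newtons 20

```text
time_s: 21.3
tcp_pos: [0.6346, -0.2504, -0.0166]
eef_rot: [-180.0, 0.0, 3.0]
contact_force: [1.2, -0.5, 1.5]
gripper_width: 0.0275
gripper_force: 20.0
```

>>> jog_arm --moves '[[[0,0,0.2],0,2],[[0,0,0.2],0,2],[[0,0,0.1],0,2],[[0,0,0.1],0,2]]'

```text
time_s: 21.8
tcp_pos: [0.6347, -0.2504, -0.0225]
eef_rot: [180.0, -0.0, 3.0]
contact_force: [3.0, -0.2, 1.7]
gripper_width: 0.0278
gripper_force: 20.0
```

>>> jog_arm --moves '[[[0,0,0.1],0,2],[[0,0,0.1],0,2]]'

```text
time_s: 22.05
tcp_pos: [0.6347, -0.2504, -0.0245]
eef_rot: [-180.0, 0.0, 3.0]
contact_force: [1.7, 0.6, 1.6]
gripper_width: 0.0273
gripper_force: 20.0
```

>>> jog_arm --moves '[[[0,0,0.1],0,2],[[0,0,0.1],0,2]]'

```text
time_s: 22.3
tcp_pos: [0.6346, -0.2504, -0.0265]
eef_rot: [-180.0, 0.0, 3.0]
contact_force: [1.3, -0.1, 1.2]
gripper_width: 0.0277
gripper_force: 20.0
```

>>> jog_arm --moves '[[[0,0,0.1],0,2],[[0,0,0.1],0,2]]'

```text
time_s: 22.55
tcp_pos: [0.6347, -0.2504, -0.0285]
eef_rot: [-180.0, 0.0, 3.0]
contact_force: [2.0, 0.4, 1.8]
gripper_width: 0.0275
gripper_force: 20.0
```

The coupon is nearly flat now, about 0.1 rad. I'll ease the grip so the end slides down, then open to 4 cm.

>>> jog_arm --moves '[[[0,0,0],0,2],[[0,0,0],0,2]]' --newtons 3

```text
time_s: 22.8
tcp_pos: [0.6345, -0.2504, -0.0286]
eef_rot: [-180.0, 0.0, 3.0]
contact_force: [1.4, 0.8, 1.2]
gripper_width: 0.0277
gripper_force: 3.4
```

>>> jog_arm --moves '[[[0,0,0],0,3.2],[[0,0,0],0,3.8],[[0,0,0],0,4],[[0,0,-0.5],0,4],[[0,0,-1.5],0,4],[[0,0,-4],0,4],[[0,-3,-4],0,4],[[-1,-5,-2],0,4],[[-1,-5,0],0,4],[[-1,-5,0],0,4],[[0,-5,0],0,4],[[0,0,0],0,4]]'

```text
time_s: 24.3
tcp_pos: [0.593, -0.0193, 0.0932]
eef_rot: [-180.0, -0.1, 3.2]
contact_force: [0.4, 0.2, 0.5]
gripper_width: 0.04
gripper_force: 0.0
```

```bash
python3 - <<'E'
from h import *
s=get_state();print(s["time_s"],s["tcp_pos"],s["contact_force"],s["gripper_width"])
for n in("top","scene"):
    p=capture(n);cv2.imwrite(f"pics/f_{n}.png",p["pixels"])
    for t,z in(("drilled_coupon",.008),("tray",.006),("plain_coupon",.035)):
        for r in regions_of(p,t)[:1]:
            c=max(cv2.findContours(r["pixels"].astype(np.uint8),0,2)[0],key=cv2.contourArea)
            rect=cv2.minAreaRect((ray(p,c[:,0,:],z)[:,:2]*1000).astype(np.float32))
            print(n,t,round(r["confidence"],2),r["pixels"].sum(),[np.round(x,1).tolist() for x in rect])
E
```

```text
24.3 [ 0.59299398 -0.01928946  0.0932322 ] [0.35632891 0.19765321 0.47417958] 0.03998962771401885
top drilled_coupon 0.91 837 [[593.0, -250.1], [109.8, 28.8], 3.0]
top tray 0.64 3713 [[593.1, -250.6], [162.7, 105.2], 3.0]
top plain_coupon 0.69 685 [[535.0, 75.6], [29.8, 77.9], 85.0]
scene drilled_coupon 0.19 754 [[593.2, -98.8], [29.5, 153.8], 83.1]
scene plain_coupon 0.89 967 [[549.1, 74.4], [31.2, 114.0], 82.8]
```

The coupon measures 109.8 × 28.8 mm from the top, so it lies flat. It is centred in the tray and aligned with it, and the plain coupon hasn't moved.

```bash
python3 -c "
from plant import *
print(close_job())"
```

```text
the job is handed in; nothing more can be done
None
```

The drilled coupon was tipped up, lifted out and set down flat and lengthwise in the middle of the tray, the plain coupon stayed put, and the job was handed in at about 24 s; no verdict was returned.

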